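# Draw out the loaded cuvette tray

## Robot

A 7-joint arm with a two-finger parallel gripper is mounted at the origin on the work surface. World frame = base frame: x ahead of the robot, y to its left, z up, the work surface at z = 0. Lengths are in mm, angles in degrees, forces in N, time in s.
With the tool pointing down it reaches from about 350 to 900 mm from the base axis. Payload 7.2 kg.
Tool frame: the origin (TCP) lies midway between the tips of the shut fingers; the grasp point (between the pads) lies 19 mm behind it; z points along the fingers, y is the direction in which the jaws open and shut (so a half turn about z gives the same grasp; the last joint's range is limited). The gripper opens to 88 mm and grips with 3 to 60 N. Pads are 20 mm wide; open, the fingers measure 115 mm over their backs; the gripper's body (75 mm by 178 mm) begins 61 mm behind the grasp point.
Start: joints at [-67.85, 23.554, -0.728, 91.456, 0.321, 64.991, -4.71], TCP at [274.561, 561.467, 222.653] pointing down, gripper open.
Joint ranges: [-169.25, 169.25], [-16.82, 113.86], [-84.01, 82.57], [7.8, 145.47], [-59.2, 239.2], [7.22, 106.19], [-163.78, 163.78]. Speed limits (degrees/s): [136.94, 136.94, 172.46, 172.46, 180, 180, 180].

## Interface

Orientations are given as a 3x3 rotation matrix whose columns are the frame's x, y, z axes.
In Python, from cell import * gives the robot as it stands.
- The arm moves only by the tool carry_out, never from a script. Its argument "increments" is a list of rows, each an object with "dp": the shift along the tool's x, y, z in units of 50 mm (1.0 is 50 mm), a list of three; "delta_rot": the turn, a rotation vector about the tool's x, y, z in units of 8 degrees (1.0 is 8 degrees), a list of three; "fingers": the closure, from -1 (fully open) to 1 (shut), so that 0 is half open. In form: [{"dp": [tx, ty, tz], "delta_rot": [wx, wy, wz], "fingers": fingers}, ...]. A call has exactly 5 rows; each row shifts and turns the commanded pose from where the row before left it, along the tool's axes as they then stand; what a row does not reach is not made up. A row lasts 1/8 s, in which the tool goes at most 62.5 mm and 10.7 degrees, less where a joint would pass 70% of its speed; a pose out of reach is approached as far as the arm can. A call is refused whole if a number of a shift passes 1 or a number of a turn 1, either way. A call with a gripper value outside its range is refused whole. The fingers move at their own pace and stop on an object; "force" is the grip in N (left out, the last holds). Time passes only in rows, so rows that do not move let the fingers close, or fill a call up. It gives the time, the measured TCP pose, the force and the opening at its end, in the units of the state.
- sense(): the state, without advancing time (a new reading comes with each control period).
- capture(name): name is "side" or "top" or "wrist"; returns a dict with "color" (480x640x3 uint8, blue, green, red), "camera_matrix" (3x3 intrinsics, pixels), "rvec" (rotation vector, rad) and "tvec" (3), from world to camera coordinates, as OpenCV has them. Camera axes: x right, y down, z forward; pixel columns grow to the right and rows downward; lengths in mm; the calibration is good to about 2 mm. A picture is of the moment at which its call begins. There is no depth.
- finish_job(): hands the job in, once; it reports no verdict.
The state is a dict: "clock": time; "joint_positions": joint angles; "qd": joint speeds; "joint_torque": joint torques, N m; "tcp_pos": TCP position; "tool_rot": TCP orientation; "ft_force": force on the tool from outside, world axes, zero at the start; "ft_torque": the same for the moment, N m; "finger_gap": finger opening in mm.
Only numpy, scipy, OpenCV 4.12 (cv2) and the standard library are available. Lean on these libraries where they do the work, as an engineer would, in place of code of your own. Each camera call takes 0.05 s, during which the arm holds its last target. There are 200 camera calls.

## Task

Of the photometer's two identical sliding trays, one carries the tall cuvette holder, the other a flat dummy block; push the cardboard box that stands on the bench in front of them out of the way of the tray with the cuvette holder, keeping it flat on the bench. Then hook a fingertip behind that tray's upright front lip and draw the tray straight out to its stop, without running it into the box, the holder staying in its seat and the other tray left in. Do not push the box against the instrument, and leave the vial, the jar and the stopper where they stand.

Things in the scene. Friction and masses are not known exactly. Their poses are not given: they have to be found in the camera images.
- instrument: White bench photometer, fixed (sizes here and below in mm), 330 deep, 440 wide. Origin: bench level, middle of the front, in the closed lips' front plane; x to its rear, away from the robot, y to the left, z up. Open black bay x 10..150, |y|<95 holds two trays, centred at y=+45 (tray_left) and -45 (tray_right), sliding out towards -x. Side blocks 60 high, x 30..150, |y| 95..220; housing 100 high, x 150..330.
- tray_left (a joint): Left tray's slide, m out: 0 in, 0.100 stop; starts at 0. Stays where left, moves at about 3 N (plus 8 N s/m). Black tray 60 wide, 140 long, floor 17 above the bench; upright front lip 6 thick, 60 wide, top 53 above the bench; behind it a free finger well 50 long, 60 wide; then the seat in a rim 6 high.
- tray_right (a joint): Slide of the right tray, the same in all respects as tray_left.
- tray_left_lip (a point): Middle of the top edge of the left lip's rear face (the face to hook), 53 above the bench; moves with the tray. The finger well is from here 50 towards the instrument's +x and 36 deep.
- tray_right_lip (a point): The same point on the right tray.
- tray_left_seat (a point): Middle of the left tray's seat floor, 83 behind tray_left_lip, 17 above the bench; moves with the tray.
- tray_right_seat (a point): The same point on the right tray.
- holder: Cuvette holder, loose in the seat of one of the trays (either): aluminium block 55 (instrument x) x 36 x 40 high with four clear cuvettes standing 12 out of its top (52 in all), about 150 g. Origin at the centre of its underside, which lies on the seat.
- blank: Dummy block, loose in the seat of the other tray: flat aluminium, 55 x 36 x 12 high, about 70 g. Origin at the centre of its underside.
- box: Closed cardboard box of cuvettes, loose on the bench in front of both trays: 62 (its x) x 82 (its y) x 45 high, about 280 g; origin at the centre of its underside. Starts centred 75 to 90 in front of the instrument's origin and within 12 of its middle line, turned up to 0.12 rad, so that it blocks both trays' paths.
- vial: Bystander: small capped glass vial, 24 diameter, 50 high, standing on the bench in front of the instrument, 150 to 190 to one side of its middle; origin at the centre of its base.
- jar: Bystander: small amber jar, 48 diameter, 55 high, likewise in front, 150 to 190 to the other side; origin at the centre of its base.
- stopper: Bystander: rubber stopper, 28 diameter, 22 high, standing on the left side block of the instrument; origin at the centre of its base.
Mind the look-alikes: they are no part of the job. There is more than one size of the box; the one meant has the size given above.

How it is judged:
By the outcome, as a careful person would: the job done as asked, in the order asked, and still so for the second after the job is handed in, with the robot touching nothing.
It also fails if it takes over 48 s, if anything falls off the work surface, if the arm or the gripper's body presses on something with over 40 N, if the wrist force passes 120 N, or if a joint passes its speed limit or range.

## Working session

There is one attempt and no reset: what is moved stays moved. The work goes in short steps, Python scripts to look and compute and a tool call to move; the robot and the scene stay as the last step left them, time stands still between calls to the robot, and variables do not carry over. Pictures are saved under pics/ and viewed, about 8 in all and at most 12, crops included, and the job is handed in when it is done.

Besides the shell and the picture viewer there is one more tool, called in YAML: its name, and indented under it one key for each argument. carry_out: Moves the arm, as the interface text tells. Its arguments: {"type":"object","properties":{"increments":{"type":"array"},"force":{"type":"number"}},"required":["increments"]}

```bash
mkdir -p pics; ls; python3 - <<'E'
from cell import *
import cv2
s=sense();print(s)
for n in("top","side"):
    c=capture(n);cv2.imwrite(f"pics/{n}0.png",c["color"]);print(n,c["camera_matrix"],c["rvec"],c["tvec"])
E
```

```text
pics
{'clock': 0.0, 'joint_positions': array([-67.84925105,  23.59867258,  -0.72921738,  91.50403714,
         0.32142535,  64.99081643,  -4.71058551]), 'qd': array([-0.12515324, -0.04898505, -0.06812428,  0.00941578, -0.12402416,
        0.05386529, -0.01954207]), 'joint_torque': array([ 3.26564241e-04, -5.87943971e+01,  6.41992483e-01, -2.91079223e+01,
       -5.37372613e-02,  1.83125742e-02,  1.53788387e-04]), 'tcp_pos': array([274.36221918, 560.9914753 , 221.82371258]), 'tool_rot': array([[-8.98359517e-01,  4.39260543e-01, -5.94938129e-04],
       [ 4.39260931e-01,  8.98358302e-01, -1.48163095e-03],
       [-1.16354411e-04, -1.59237034e-03, -9.99998725e-01]]), 'ft_force': array([-0.31353519, -0.22774787,  0.17880638]), 'ft_torque': array([-0.05169175,  0.02531814,  0.01631079]), 'finger_gap': 88.10705720729874}
top [[567.34950792   0.         321.98561983]
 [  0.         567.34950792 242.48968999]
 [  0.           0.           1.        ]] [ 2.09162589 -2.14808747  0.21507893] [ 38.37575567 533.25361483 793.62093256]
side [[516.73393444   0.         312.37593984]
 [  0.         516.73393444 241.99098801]
 [  0.           0.           1.        ]] [ 2.05324793 -0.7297245   0.38913746] [-391.12957868  228.9852538   702.37789711]
```

View pics/top0.png

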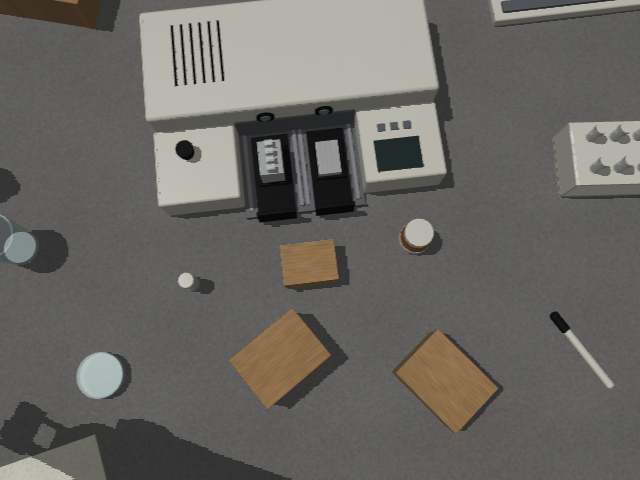

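View pics/side0.png

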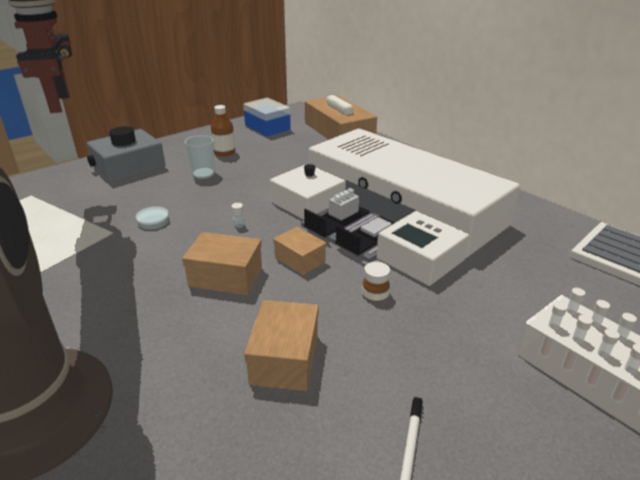

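Candidates for the box are the small one at (310,263), and the larger ones at (280,358) and (446,380). The small one fits 62x82. The cuvettes are in the left tray at (272,160), with the dummy in the right tray at (328,158). One close crop to check.

```bash
cat > h.py <<'E'
from cell import *
import cv2, numpy as np
def ray(c,uv,z):
    R=cv2.Rodrigues(c["rvec"])[0];t=np.ravel(c["tvec"]);o=-R.T@t
    p=cv2.undistortPoints(np.float64(uv).reshape(-1,1,2),c["camera_matrix"],None).reshape(-1,2)
    d=np.c_[p,np.ones(len(p))]@R
    return o+d*((z-o[2])/d[:,2])[:,None]
def boxtop(c,roi,z=45):
    x0,y0,x1,y1=roi;h=cv2.cvtColor(c["color"],cv2.COLOR_BGR2HSV)[y0:y1,x0:x1]
    m=cv2.inRange(h,(8,80,115),(22,255,255))
    k=max(cv2.findContours(m,0,cv2.CHAIN_APPROX_NONE)[0],key=cv2.contourArea)
    q=ray(c,k.reshape(-1,2)+[x0,y0],z)[:,:2]
    return cv2.minAreaRect(q.astype(np.float32)),m
E
python3 - <<'E'
from h import *
c=capture("top");
cv2.imwrite("pics/crop1.png",cv2.resize(c["color"][95:300,140:455],None,fx=2.5,fy=2.5,interpolation=cv2.INTER_CUBIC))
for r in((265,225,350,300),(220,300,345,420),(380,320,510,440)):print(boxtop(c,r)[0])
E
```

```text
((507.06689453125, 45.19944763183594), (61.28312301635742, 81.77373504638672), 5.522156715393066)
((368.0683898925781, 90.37562561035156), (89.22119140625, 118.35521697998047), 38.27764129638672)
((329.7481994628906, -149.17405700683594), (118.14111328125, 88.89094543457031), 43.2792854309082)
```

View pics/crop1.png

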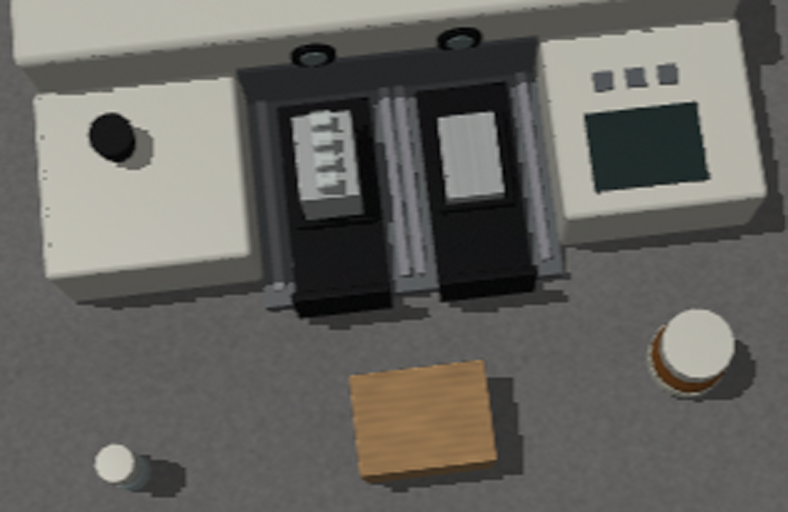

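```bash
python3 - <<'E'
from h import *
c=capture("top")
f=lambda a:np.array(a)/2.5+[140,95]-.3
w=ray(c,f([(47,278),(249,255),(565,220),(765,192),(738,20),(35,95)]),60)[:,:2]
m=np.array([(30,220),(30,95),(30,-95),(30,-220),(150,-220),(150,220)],float)
m0,w0=m.mean(0),w.mean(0);a=m-m0;b=w-w0
th=np.arctan2((a[:,0]*b[:,1]-a[:,1]*b[:,0]).sum(),(a*b).sum());R=np.array([[np.cos(th),-np.sin(th)],[np.sin(th),np.cos(th)]])
O=w0-R@m0;print("th",np.degrees(th),"O",O,"res",(w-m@R.T-O).round(1).tolist())
I=lambda p:((p[:,:2]-O)@R).round(1).tolist()
print("lip front L,R",I(ray(c,f([(295,293),(392,285),(440,281),(535,272)]),53)))
print("box",I(np.array([[507.1,45.2]])),"vial",I(ray(c,f([(115,463)]),50)),"jar",I(ray(c,f([(698,345)]),55)))
wL=lambda x,y:(O+R@[x,y]).round(1)
for n,p in dict(boxleft=(-90,70),lip=(6,45),well=(24,45),end=(-76,45)).items():print(n,wL(*p))
E
```

```text
th 5.2484032856227 O [584.05578358  47.58944688] res [[1.1, -2.1], [0.8, 1.6], [0.3, -0.0], [3.4, 2.4], [-3.8, 0.4], [-1.8, -2.2]]
lip front L,R [[6.1, 71.9], [4.2, 13.3], [3.3, -15.8], [2.1, -73.5]]
box [[-76.9, 4.7]] vial [[-83.6, 187.6]] jar [[-54.6, -164.2]]
boxleft [488.  109.1]
lip [585.9  92.9]
well [603.8  94.6]
end [504.3  85.4]
```

```bash
python3 - <<'E'
from h import *
c=capture("top");g=cv2.cvtColor(c["color"],cv2.COLOR_BGR2GRAY).astype(float)
print(g[195:215:1,200].astype(int),g[205:225,275].astype(int),g[200:220,335].astype(int))
P=[]
def edge(cols,r0,r1,z):
    uv=[(u,r0+np.argmin(np.diff(g[r0:r1,u]))+.5) for u in cols]
    p=ray(c,uv,z)[:,:2];vx,vy,x,y=cv2.fitLine(p.astype(np.float32),cv2.DIST_HUBER,0,.01,.01).ravel()
    a=np.degrees(np.arctan2(-vx*np.sign(vy),abs(vy)));print("yaw",a.round(2),"pt",x.round(1),y.round(1));return p
A=edge(range(166,235),192,215,60);B=edge(range(372,440),165,195,60);H=edge(range(155,430),85,130,100)
p=np.r_[A,B];vx,vy,x,y=cv2.fitLine(p.astype(np.float32),cv2.DIST_HUBER,0,.01,.01).ravel();print("joint",np.degrees(np.arctan2(-vx*np.sign(vy),abs(vy))),x,y)
E
```

```text
[188 188 188 188 186 164 143  86  84  84  84  84  84  84  84  83  83  57
  53  52] [23 21 22 23 22 19 22 24 22  8  7  6  8  8  9 20 51 51 51 53] [21 20 21 18 21 21 22  6  7  8  7  8  6 19 53 52 53 54 55 54]
yaw 5.52 pt 600.2 205.3
yaw 5.29 pt 629.1 -104.8
yaw 5.14 pt 730.5 89.5
joint 5.316712 614.54474 51.3817
```

carry_out:
  increments:
    - {"dp":[0,0,0],"delta_rot":[0,0,1],"fingers":0.55}
    - {"dp":[0,0,0],"delta_rot":[0,0,1],"fingers":0.55}
    - {"dp":[0,0,0],"delta_rot":[0,0,1],"fingers":0.55}
    - {"dp":[0,0,0],"delta_rot":[0,0,1],"fingers":0.55}
    - {"dp":[0,0,0],"delta_rot":[0,0,1],"fingers":0.55}

```text
clock: 0.88
tcp_pos: [274.5, 561.4, 222.5]
tool_rot: [[-0.402, 0.916, -0.0], [0.916, 0.402, -0.0], [-0.0, -0.0, -1.0]]
ft_force: [0.4, 0.1, 0.3]
finger_gap: 41.4
```

carry_out:
  increments:
    - {"dp":[0,0,0],"delta_rot":[0,0,1],"fingers":0.55}
    - {"dp":[0,0,0],"delta_rot":[0,0,1],"fingers":0.55}
    - {"dp":[0,0,0],"delta_rot":[0,0,0.33],"fingers":0.55}
    - {"dp":[0,0,0],"delta_rot":[0,0,0],"fingers":0.55}
    - {"dp":[0,0,0],"delta_rot":[0,0,0],"fingers":0.55}

```text
clock: 1.5
tcp_pos: [274.5, 561.5, 222.6]
tool_rot: [[-0.094, 0.996, -0.0], [0.996, 0.094, -0.0], [-0.0, -0.0, -1.0]]
ft_force: [-0.5, 0.5, 0.5]
finger_gap: 20.0
```

```bash
cat >> h.py <<'E'
O=np.array([584.5,47.6]);_t=np.radians(5.3);RI=np.array([[np.cos(_t),-np.sin(_t)],[np.sin(_t),np.cos(_t)]])
def status(tx=None,ty=None,tz=None):
    s=sense();T=s["tool_rot"];p=s["tcp_pos"];i=RI.T@(p[:2]-O)
    print("t",s["clock"],"instr",i.round(1),"z",p[2].round(1),"F(instr)",(RI.T@s["ft_force"][:2]).round(1),s["ft_force"][2].round(1),"gap",round(s["finger_gap"],1))
    print("y-yaw",np.degrees(np.arctan2(T[1,1],T[0,1])).round(2),"tilt",T[2].round(3),"q",s["joint_positions"].round(0))
    if tx is not None:
        w=np.r_[O+RI@[tx,ty],tz]; print("dp total units",(T.T@(w-p)/50).round(3))
E
python3 -c "
from h import *
status(-77,80,120)"
```

```text
t 1.5 instr [-261.2  540.3] z 222.6 F(instr) [-0.4  0.5] 0.5 gap 20.0
y-yaw 5.37 tilt [-0. -0. -1.] q [-77.  24.  11.  92.  -5.  65. -59.]
dp total units [-9.21   3.673  2.052]
```

carry_out:
  increments:
    - {"dp":[-0.92,0.37,0],"delta_rot":[0,0,0],"fingers":0.55}
    - {"dp":[-0.92,0.37,0],"delta_rot":[0,0,0],"fingers":0.55}
    - {"dp":[-0.92,0.37,0],"delta_rot":[0,0,0],"fingers":0.55}
    - {"dp":[-0.92,0.37,0],"delta_rot":[0,0,0],"fingers":0.55}
    - {"dp":[-0.92,0.37,0],"delta_rot":[0,0,0],"fingers":0.55}

```text
clock: 2.12
tcp_pos: [388.6, 339.5, 222.9]
tool_rot: [[-0.093, 0.996, 0.0], [0.996, 0.093, 0.0], [0.0, 0.0, -1.0]]
ft_force: [0.9, -0.3, -0.0]
finger_gap: 19.6
```

carry_out:
  increments:
    - {"dp":[-0.92,0.37,0],"delta_rot":[0,0,0],"fingers":0.55}
    - {"dp":[-0.92,0.37,0],"delta_rot":[0,0,0],"fingers":0.55}
    - {"dp":[-0.92,0.37,0],"delta_rot":[0,0,0],"fingers":0.55}
    - {"dp":[-0.92,0.37,0],"delta_rot":[0,0,0],"fingers":0.55}
    - {"dp":[-0.92,0.34,0],"delta_rot":[0,0,0],"fingers":0.55}

```text
clock: 2.75
tcp_pos: [500.5, 118.9, 222.9]
tool_rot: [[-0.093, 0.996, 0.001], [0.996, 0.093, 0.0], [0.0, 0.001, -1.0]]
ft_force: [0.6, 0.5, -0.4]
finger_gap: 19.5
```

carry_out:
  increments:
    - {"dp":[0,0,0],"delta_rot":[0,0,0],"fingers":0.55}
    - {"dp":[0,0,0.8],"delta_rot":[0,0,0],"fingers":0.55}
    - {"dp":[0,0,0.8],"delta_rot":[0,0,0],"fingers":0.55}
    - {"dp":[0,0,0.5],"delta_rot":[0,0,0],"fingers":0.55}
    - {"dp":[0,0,0],"delta_rot":[0,0,0],"fingers":0.55}

```text
clock: 3.38
tcp_pos: [498.2, 120.9, 116.2]
tool_rot: [[-0.094, 0.996, -0.004], [0.996, 0.094, -0.001], [-0.001, -0.004, -1.0]]
ft_force: [-0.3, -0.5, 0.8]
finger_gap: 19.7
```

```bash
python3 -c "
from h import *
status(-77,80,18)
c=capture('side');cv2.imwrite('pics/s2.png',cv2.resize(c['color'][130:330,150:450],None,fx=2.5,fy=2.5))"
```

```text
t 3.375 instr [-79.1  80.9] z 116.2 F(instr) [-0.4 -0.5] 0.8 gap 19.7
y-yaw 5.39 tilt [-0.001 -0.004 -1.   ] q [-38.  21.  23. 115. -11.  47.  -3.]
dp total units [-0.017  0.049  1.963]
```

View pics/s2.png

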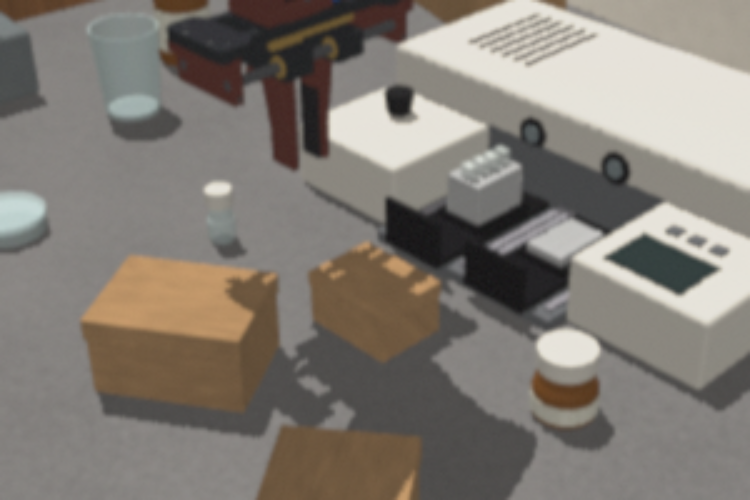

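The view shows the fingers at (300,150), clear of the box at (375,300). The vial is at (220,215). Next I go down, then push gently along the instrument's -y.

carry_out:
  increments:
    - {"dp":[0,0.05,0.6],"delta_rot":[0,0,0],"fingers":0.55}
    - {"dp":[0,0,0.6],"delta_rot":[0,0,0],"fingers":0.55}
    - {"dp":[0,0,0.5],"delta_rot":[0,0,0],"fingers":0.55}
    - {"dp":[0,0,0.26],"delta_rot":[0,0,0],"fingers":0.55}
    - {"dp":[0,0,0],"delta_rot":[0,0,0],"fingers":0.55}

```text
clock: 4.05
tcp_pos: [502.5, 120.9, 20.0]
tool_rot: [[-0.093, 0.996, 0.0], [0.996, 0.093, 0.0], [0.0, 0.0, -1.0]]
ft_force: [-0.1, 0.5, 0.2]
finger_gap: 19.9
```

carry_out:
  increments:
    - {"dp":[-0.16,0,0],"delta_rot":[0,0,0],"fingers":0.55}
    - {"dp":[-0.12,0,0],"delta_rot":[0,0,0],"fingers":0.55}
    - {"dp":[-0.1,0,0],"delta_rot":[0,0,0],"fingers":0.55}
    - {"dp":[-0.1,0,0],"delta_rot":[0,0,0],"fingers":0.55}
    - {"dp":[-0.1,0,0],"delta_rot":[0,0,0],"fingers":0.55}

```text
clock: 4.68
tcp_pos: [505.2, 92.2, 19.9]
tool_rot: [[-0.093, 0.996, 0.0], [0.996, 0.093, 0.001], [0.001, 0.001, -1.0]]
ft_force: [-0.1, 3.3, 2.4]
finger_gap: 19.6
```

carry_out:
  increments:
    - {"dp":[-0.1,0,0],"delta_rot":[0,0,0],"fingers":0.55}
    - {"dp":[-0.1,0,0],"delta_rot":[0,0,0],"fingers":0.55}
    - {"dp":[-0.1,0,0],"delta_rot":[0,0,0],"fingers":0.55}
    - {"dp":[-0.1,0,0],"delta_rot":[0,0,0],"fingers":0.55}
    - {"dp":[-0.1,0,0],"delta_rot":[0,0,0],"fingers":0.55}

```text
clock: 5.3
tcp_pos: [507.3, 66.5, 19.6]
tool_rot: [[-0.092, 0.996, -0.0], [0.996, 0.092, 0.0], [0.0, -0.0, -1.0]]
ft_force: [0.5, 3.4, 2.5]
finger_gap: 19.7
```

```bash
python3 -c "
from h import *
status(-77,7,18)
c=capture('side');cv2.imwrite('pics/s3.png',cv2.resize(c['color'][130:330,150:450],None,fx=2.5,fy=2.5))"
```

```text
t 5.3 instr [-75.2  26. ] z 19.6 F(instr) [0.8 3.4] 2.5 gap 19.7
y-yaw 5.3 tilt [ 0. -0. -1.] q [-28.  30.  19. 118. -16.  35.   8.]
dp total units [-0.379 -0.037  0.033]
```

View pics/s3.png

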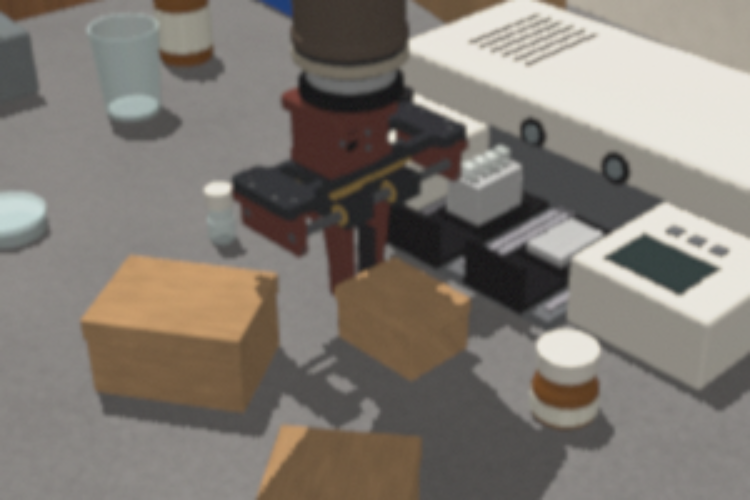

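The box, now at (405,320), slides flat and stays parallel. I'll push on about 22 mm, back off and rise.

carry_out:
  increments:
    - {"dp":[-0.1,0,0],"delta_rot":[0,0,0],"fingers":0.55}
    - {"dp":[-0.1,0,0],"delta_rot":[0,0,0],"fingers":0.55}
    - {"dp":[-0.1,0,0],"delta_rot":[0,0,0],"fingers":0.55}
    - {"dp":[-0.1,0,0],"delta_rot":[0,0,0],"fingers":0.55}
    - {"dp":[-0.04,0,0],"delta_rot":[0,0,0],"fingers":0.55}

```text
clock: 5.98
tcp_pos: [509.2, 44.4, 19.6]
tool_rot: [[-0.092, 0.996, -0.0], [0.996, 0.092, -0.0], [-0.0, -0.0, -1.0]]
ft_force: [-0.4, 2.8, 1.2]
finger_gap: 20.2
```

carry_out:
  increments:
    - {"dp":[0.2,0,0],"delta_rot":[0,0,0],"fingers":0.55}
    - {"dp":[0.5,0,0],"delta_rot":[0,0,0],"fingers":0.55}
    - {"dp":[0.3,0,-0.6],"delta_rot":[0,0,0],"fingers":1}
    - {"dp":[0,0,-0.9],"delta_rot":[0,0,0],"fingers":1}
    - {"dp":[0,0,-0.5],"delta_rot":[0,0,0],"fingers":1}

```text
clock: 6.6
tcp_pos: [505.1, 95.5, 121.4]
tool_rot: [[-0.093, 0.996, 0.002], [0.996, 0.093, 0.0], [0.0, 0.002, -1.0]]
ft_force: [0.1, -0.2, 0.2]
finger_gap: 0.7
```

carry_out:
  increments:
    - {"dp":[0.9,-0.3,0],"delta_rot":[0,0,0],"fingers":1}
    - {"dp":[0.9,-0.3,0],"delta_rot":[0,0,0],"fingers":1}
    - {"dp":[0.9,-0.3,0],"delta_rot":[0,0,0],"fingers":1}
    - {"dp":[0,0,0],"delta_rot":[0,0,0],"fingers":1}
    - {"dp":[0,0,0],"delta_rot":[0,0,0],"fingers":1}

```text
clock: 7.22
tcp_pos: [447.4, 224.7, 119.6]
tool_rot: [[-0.093, 0.996, 0.0], [0.996, 0.093, -0.001], [-0.001, 0.0, -1.0]]
ft_force: [-0.3, 0.8, -0.2]
finger_gap: 0.0
```

```bash
python3 -c "
from h import *
c=capture('top');cv2.imwrite('pics/t4.png',c['color'])
r,m=boxtop(c,(280,220,400,300));b=RI.T@(np.array(r[0])-O);print(r,b)
q=(cv2.boxPoints(r)-O)@RI;print(q.round(1))
status(23,45,130)"
```

```text
((511.5963439941406, -7.978984832763672), (61.405738830566406, 82.2791748046875), 5.335608005523682) [-77.72583435 -48.60721437]
[[-108.5   -7.5]
 [-108.4  -89.8]
 [ -47.   -89.7]
 [ -47.    -7.4]]
t 7.275 instr [-119.9  188.3] z 119.6 F(instr) [ 0.3 -0.6] 0.5 gap 0.2
y-yaw 5.25 tilt [-0.001  0.    -1.   ] q [-50.  19.  22. 116. -10.  46. -17.]
dp total units [-2.864  2.861 -0.206]
```

View pics/t4.png

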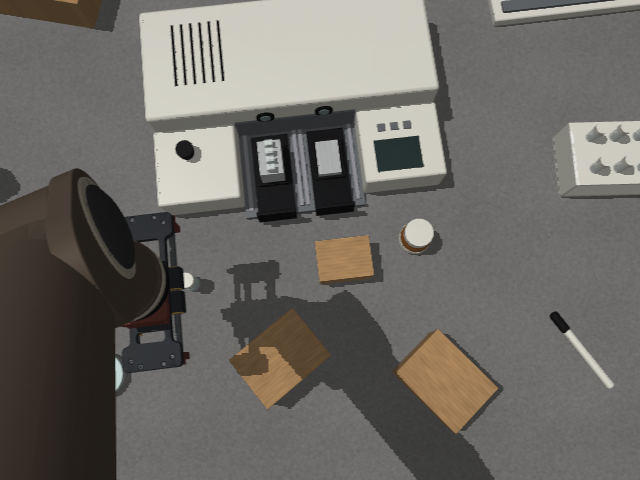

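The box's left edge is now at instrument y=-7.5, and the tray edge is at +15, so the path is clear. The vial (190,281) and jar (418,235) have not moved. I'll go above the left tray's finger well.

carry_out:
  increments:
    - {"dp":[-0.72,0.74,0],"delta_rot":[0,0,0],"fingers":1}
    - {"dp":[-0.72,0.74,0],"delta_rot":[0,0,0],"fingers":1}
    - {"dp":[-0.72,0.74,0],"delta_rot":[0,0,0],"fingers":1}
    - {"dp":[-0.72,0.74,0],"delta_rot":[0,0,0],"fingers":1}
    - {"dp":[0,0,0],"delta_rot":[0,0,0],"fingers":1}

```text
clock: 7.9
tcp_pos: [610.7, 88.8, 119.6]
tool_rot: [[-0.084, 0.996, 0.002], [0.996, 0.084, -0.003], [-0.003, 0.001, -1.0]]
ft_force: [-0.6, 0.0, -0.2]
finger_gap: 0.6
```

carry_out:
  increments:
    - {"dp":[0,0,0],"delta_rot":[0,0,0],"fingers":1}
    - {"dp":[0,0,0.4],"delta_rot":[0,0,0],"fingers":1}
    - {"dp":[0,0,0.4],"delta_rot":[0,0,0],"fingers":1}
    - {"dp":[0,0,0],"delta_rot":[0,0,0],"fingers":1}
    - {"dp":[0,0,0],"delta_rot":[0,0,0],"fingers":1}

```text
clock: 8.52
tcp_pos: [608.0, 95.9, 80.4]
tool_rot: [[-0.093, 0.996, 0.0], [0.996, 0.093, 0.0], [0.0, 0.0, -1.0]]
ft_force: [0.8, 0.5, 0.3]
finger_gap: 0.8
```

```bash
python3 -c "
from h import *
status(29,44,30)
c=capture('side');cv2.imwrite('pics/s5.png',cv2.resize(c['color'][130:330,200:450],None,fx=3,fy=3))"
```

```text
t 8.525 instr [27.9 45.9] z 80.4 F(instr) [0.9 0.4] 0.3 gap 0.8
y-yaw 5.35 tilt [ 0.  0. -1.] q [-29.  32.  22. 102. -15.  49.   5.]
dp total units [-0.039  0.022  1.008]
```

View pics/s5.png

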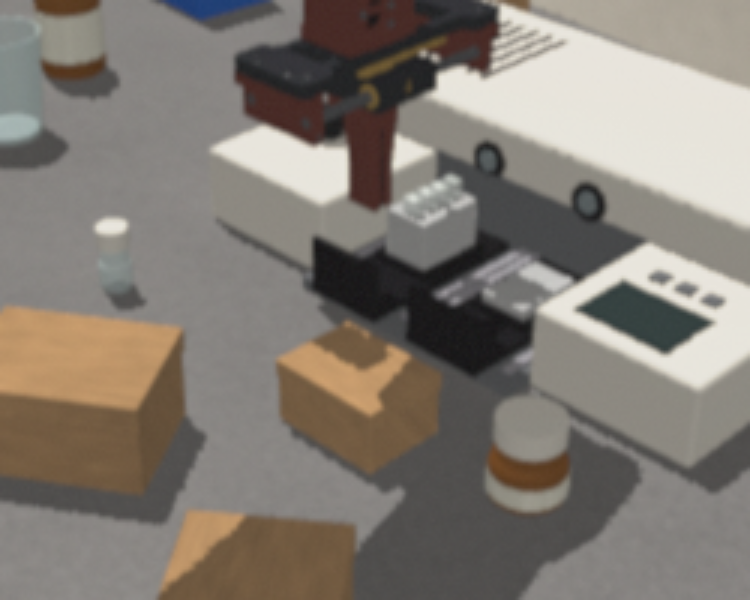

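The fingertip at (370,205) hangs over the well, between the lip at (355,270) and the holder at (430,230). I'll go down in steps, then draw a little.

carry_out:
  increments:
    - {"dp":[-0.03,0,0.3],"delta_rot":[0,0,0],"fingers":1}
    - {"dp":[0,0,0.3],"delta_rot":[0,0,0],"fingers":1}
    - {"dp":[0,0,0.25],"delta_rot":[0,0,0],"fingers":1}
    - {"dp":[0,0,0.15],"delta_rot":[0,0,0],"fingers":1}
    - {"dp":[0,0,0],"delta_rot":[0,0,0],"fingers":1}

```text
clock: 9.2
tcp_pos: [607.8, 93.6, 28.8]
tool_rot: [[-0.092, 0.996, -0.001], [0.996, 0.092, -0.0], [-0.0, -0.001, -1.0]]
ft_force: [-0.2, -0.2, -0.3]
finger_gap: 0.4
```

carry_out:
  increments:
    - {"dp":[0,-0.06,0],"delta_rot":[0,0,0],"fingers":1}
    - {"dp":[0,-0.06,0],"delta_rot":[0,0,0],"fingers":1}
    - {"dp":[0,-0.06,0],"delta_rot":[0,0,0],"fingers":1}
    - {"dp":[0,-0.06,0],"delta_rot":[0,0,0],"fingers":1}
    - {"dp":[0,-0.06,0],"delta_rot":[0,0,0],"fingers":1}

```text
clock: 9.82
tcp_pos: [593.9, 92.5, 29.9]
tool_rot: [[-0.092, 0.996, 0.002], [0.996, 0.092, 0.0], [0.0, 0.002, -1.0]]
ft_force: [2.0, -0.3, -1.0]
finger_gap: 0.5
```

carry_out:
  increments:
    - {"dp":[0,-0.08,0],"delta_rot":[0,0,0],"fingers":1}
    - {"dp":[0,-0.08,0],"delta_rot":[0,0,0],"fingers":1}
    - {"dp":[0,-0.08,0],"delta_rot":[0,0,0],"fingers":1}
    - {"dp":[0,-0.08,0],"delta_rot":[0,0,0],"fingers":1}
    - {"dp":[0,-0.08,0],"delta_rot":[0,0,0],"fingers":1}

```text
clock: 10.45
tcp_pos: [573.3, 90.7, 29.9]
tool_rot: [[-0.092, 0.996, 0.0], [0.996, 0.092, 0.0], [0.0, 0.0, -1.0]]
ft_force: [2.2, -0.5, 1.3]
finger_gap: 0.4
```

```bash
python3 -c "
from h import *
status(-82,44,30)"
```

```text
t 10.45 instr [-7.2 43.9] z 29.9 F(instr) [ 2.2 -0.7] 1.3 gap 0.4
y-yaw 5.3 tilt [ 0.  0. -1.] q [-29.  34.  20. 108. -17.  41.   7.]
dp total units [ 0.002 -1.497 -0.004]
```

carry_out:
  increments:
    - {"dp":[0,-0.12,0],"delta_rot":[0,0,0],"fingers":1}
    - {"dp":[0,-0.12,0],"delta_rot":[0,0,0],"fingers":1}
    - {"dp":[0,-0.12,0],"delta_rot":[0,0,0],"fingers":1}
    - {"dp":[0,-0.12,0],"delta_rot":[0,0,0],"fingers":1}
    - {"dp":[0,-0.12,0],"delta_rot":[0,0,0],"fingers":1}

```text
clock: 11.08
tcp_pos: [543.1, 87.8, 29.7]
tool_rot: [[-0.092, 0.996, 0.0], [0.996, 0.092, 0.0], [0.0, 0.0, -1.0]]
ft_force: [2.6, 0.3, 2.7]
finger_gap: 0.4
```

carry_out:
  increments:
    - {"dp":[0,-0.12,0],"delta_rot":[0,0,0],"fingers":1}
    - {"dp":[0,-0.12,0],"delta_rot":[0,0,0],"fingers":1}
    - {"dp":[0,-0.12,0],"delta_rot":[0,0,0],"fingers":1}
    - {"dp":[0,-0.1,0],"delta_rot":[0,0,0],"fingers":1}
    - {"dp":[0,-0.08,0],"delta_rot":[0,0,0],"fingers":1}

```text
clock: 11.7
tcp_pos: [516.2, 85.3, 29.6]
tool_rot: [[-0.092, 0.996, -0.0], [0.996, 0.092, -0.0], [-0.0, -0.0, -1.0]]
ft_force: [3.1, 1.3, 1.5]
finger_gap: 0.3
```

carry_out:
  increments:
    - {"dp":[0,-0.05,0],"delta_rot":[0,0,0],"fingers":1}
    - {"dp":[0,-0.05,0],"delta_rot":[0,0,0],"fingers":1}
    - {"dp":[0,-0.05,0],"delta_rot":[0,0,0],"fingers":1}
    - {"dp":[0,-0.05,0],"delta_rot":[0,0,0],"fingers":1}
    - {"dp":[0,-0.05,0],"delta_rot":[0,0,0],"fingers":1}

```text
clock: 12.32
tcp_pos: [504.0, 84.1, 29.6]
tool_rot: [[-0.092, 0.996, -0.0], [0.996, 0.092, -0.0], [-0.0, -0.0, -1.0]]
ft_force: [3.4, 1.0, 1.2]
finger_gap: 0.0
```

```bash
python3 -c "
from h import *
status(-84,44,30)"
```

```text
t 12.325 instr [-76.8  43.8] z 29.6 F(instr) [3.5 0.7] 1.2 gap 0.0
y-yaw 5.3 tilt [-0. -0. -1.] q [-31.  29.  20. 118. -16.  36.   6.]
dp total units [ 0.004 -0.144 -0.008]
```

carry_out:
  increments:
    - {"dp":[0,-0.03,0],"delta_rot":[0,0,0],"fingers":1}
    - {"dp":[0,-0.03,0],"delta_rot":[0,0,0],"fingers":1}
    - {"dp":[0,-0.03,0],"delta_rot":[0,0,0],"fingers":1}
    - {"dp":[0,-0.03,0],"delta_rot":[0,0,0],"fingers":1}
    - {"dp":[0,0,0],"delta_rot":[0,0,0],"fingers":1}

```text
clock: 12.95
tcp_pos: [497.8, 83.6, 29.6]
tool_rot: [[-0.092, 0.996, -0.001], [0.996, 0.092, -0.0], [0.0, -0.001, -1.0]]
ft_force: [1.3, 1.4, 0.8]
finger_gap: 0.3
```

carry_out:
  increments:
    - {"dp":[0,-0.02,0],"delta_rot":[0,0,0],"fingers":1}
    - {"dp":[0,-0.02,0],"delta_rot":[0,0,0],"fingers":1}
    - {"dp":[0,-0.02,0],"delta_rot":[0,0,0],"fingers":1}
    - {"dp":[0,0,0],"delta_rot":[0,0,0],"fingers":1}
    - {"dp":[0,0,0],"delta_rot":[0,0,0],"fingers":1}

```text
clock: 13.58
tcp_pos: [496.6, 83.4, 29.8]
tool_rot: [[-0.092, 0.996, 0.003], [0.996, 0.092, 0.0], [-0.0, 0.003, -1.0]]
ft_force: [6.1, 0.4, -5.0]
finger_gap: 0.7
```

carry_out:
  increments:
    - {"dp":[0,-0.03,0],"delta_rot":[0,0,0],"fingers":1}
    - {"dp":[0,-0.03,0],"delta_rot":[0,0,0],"fingers":1}
    - {"dp":[0,0,0],"delta_rot":[0,0,0],"fingers":1}
    - {"dp":[0,0,0],"delta_rot":[0,0,0],"fingers":1}
    - {"dp":[0,0,0],"delta_rot":[0,0,0],"fingers":1}

```text
clock: 14.2
tcp_pos: [496.6, 83.4, 30.3]
tool_rot: [[-0.092, 0.996, 0.008], [0.996, 0.092, 0.0], [-0.0, 0.008, -1.0]]
ft_force: [13.6, 1.8, -9.3]
finger_gap: 0.4
```

The force is up to 13.6 N with no movement, so the tray is at its stop. Now I unload, rise and clear.

carry_out:
  increments:
    - {"dp":[0,0.1,0],"delta_rot":[0,0,0],"fingers":1}
    - {"dp":[0,0.14,0],"delta_rot":[0,0,0],"fingers":1}
    - {"dp":[0,0,0],"delta_rot":[0,0,0],"fingers":1}
    - {"dp":[0,0,-0.3],"delta_rot":[0,0,0],"fingers":1}
    - {"dp":[0,0,-0.5],"delta_rot":[0,0,0],"fingers":1}

```text
clock: 14.82
tcp_pos: [503.2, 83.8, 70.2]
tool_rot: [[-0.092, 0.996, -0.002], [0.996, 0.092, -0.001], [-0.0, -0.002, -1.0]]
ft_force: [0.9, 0.6, -0.2]
finger_gap: 0.6
```

carry_out:
  increments:
    - {"dp":[0,0,-0.9],"delta_rot":[0,0,0],"fingers":1}
    - {"dp":[0,0,-0.9],"delta_rot":[0,0,0],"fingers":1}
    - {"dp":[0,0,-0.9],"delta_rot":[0,0,0],"fingers":1}
    - {"dp":[0.9,-0.3,0],"delta_rot":[0,0,0],"fingers":1}
    - {"dp":[0.9,-0.3,0],"delta_rot":[0,0,0],"fingers":1}

```text
clock: 15.45
tcp_pos: [465.5, 171.5, 206.4]
tool_rot: [[-0.09, 0.996, 0.002], [0.996, 0.09, 0.001], [0.001, 0.002, -1.0]]
ft_force: [-0.4, 0.2, 0.1]
finger_gap: 0.5
```

carry_out:
  increments:
    - {"dp":[0.9,-0.3,0],"delta_rot":[0,0,0],"fingers":1}
    - {"dp":[0.9,-0.3,0],"delta_rot":[0,0,0],"fingers":1}
    - {"dp":[0.9,-0.3,0],"delta_rot":[0,0,0],"fingers":1}
    - {"dp":[0,0,0],"delta_rot":[0,0,0],"fingers":1}
    - {"dp":[0,0,0],"delta_rot":[0,0,0],"fingers":1}

```text
clock: 16.08
tcp_pos: [408.8, 300.3, 205.2]
tool_rot: [[-0.092, 0.996, 0.0], [0.996, 0.092, -0.0], [-0.0, 0.0, -1.0]]
ft_force: [-0.2, -1.0, 0.7]
finger_gap: 0.4
```

```bash
python3 -c "
from h import *
c=capture('top');s=capture('side');status()
cv2.imwrite('pics/t6.png',np.vstack([cv2.resize(c['color'][95:300,140:455],(640,416)),np.zeros((4,640,3),np.uint8)]))
cv2.imwrite('pics/s6.png',cv2.resize(s['color'][130:330,200:450],None,fx=3,fy=3))
r,m=boxtop(c,(312,220,400,300));print(r,((cv2.boxPoints(r)-O)@RI).round(1).tolist())"
```

```text
t 16.175 instr [-151.1  267.2] z 205.0 F(instr) [ 0.4 -0.4] -0.7 gap 0.4
y-yaw 5.18 tilt [-0.  0. -1.] q [-58.  13.  19. 110.  -5.  58. -31.]
((511.60028076171875, -7.925376892089844), (61.38787078857422, 82.17318725585938), 5.335608005523682) [[-108.4, -7.5], [-108.4, -89.7], [-47.0, -89.6], [-47.0, -7.4]]
```

View pics/t6.png

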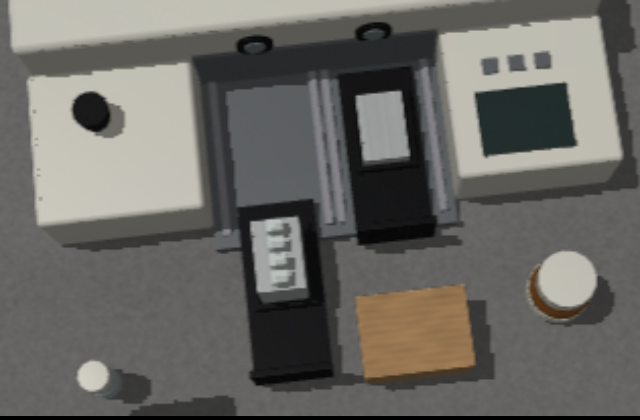

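View pics/s6.png

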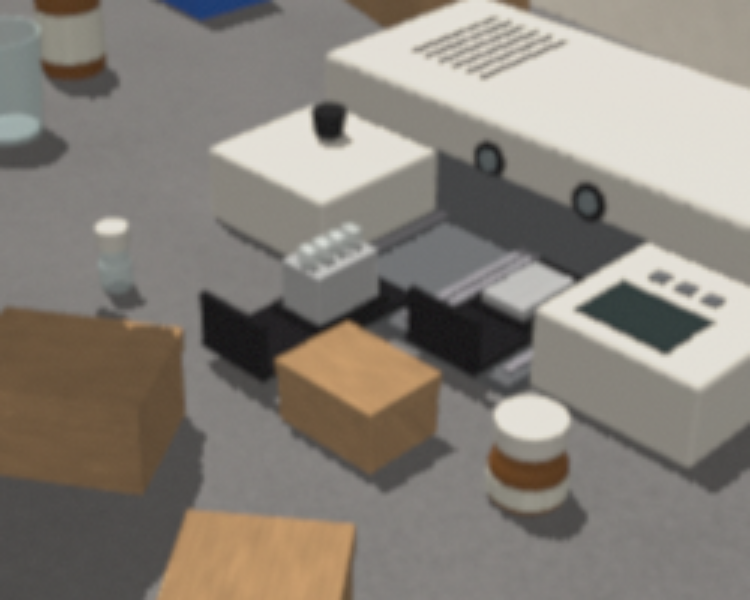

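The tray is out, with the holder upright in its seat at (275,258). The right tray is in, and the box is clear with a gap at (345,330). I'll check the lip travel numerically, then hand in.

```bash
python3 -c "
from h import *
c=capture('top')
f=lambda u,v:(u/2.032+140,v/2.029+95)
print(((ray(c,[f(250,371),f(332,364),(275,213.5),(335,206.5)],53)[:,:2]-O)@RI).round(1))
g=cv2.cvtColor(c['color'],cv2.COLOR_BGR2GRAY);print(g[268:288,285])
print(finish_job())"
```

```text
[[-94.8  73.8]
 [-96.8  14.3]
 [  0.2  46.3]
 [  0.3 -44.8]]
[27 25 26 26 27 28 27 22 26 28 27  9  8  7  8 55 53 54 55 56]
the job is handed in; nothing more can be done
None
```

I pushed the small 62x82 box about 53 mm to the right along the bench. Then I hooked the left tray, the one with the cuvette holder, behind its lip and drew it out until it stopped. The job is handed in, at about 16 s on the robot's clock, but it returned no verdict.

- **Tray travel:** the pull force rose to 13.6 N with no further movement, which I took as the stop. Picking the lip edge by eye in the picture gave about 95–97 mm of travel, against the nominal 100 mm. The automatic edge row lay slightly farther out, so I put the difference down to my picking. I did not resolve it further.
- **Box:** it lies flat and parallel to the instrument. By the last measurement its near side is about 22 mm from the tray's path and 47 mm in front of the instrument. It did not move during the pull.
- **Everything else:** in the last pictures the holder was upright in its seat and the right tray was still in. The vial, jar and stopper looked unmoved by eye; I did not measure them again. The arm ended well clear of everything.

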